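Rail blank off its peg and held home in the sawing jig

TASK

Two pieces of wood hang on the pegs of the stand: lift the thicker one up and off its peg, and stand it upright on the base of the sawing jig, with its broad face against the fence and its narrow edge against the end stop. Press it firmly into that corner against both at once, and finish while still gripping it and pressing it against both: do not let go. Leave the thin piece hanging, and leave everything else where it is.

Things in the scene. Friction and masses are not known exactly. Their poses are not given: they have to be found in the camera images.
- blank: The rail blank: wooden block 28 mm thick (x), 44 wide (y), 130 tall (z), about 110 g; origin at the centre of its underside. An 18 mm wide slot runs through its thickness, 84 to 110 mm above the underside, centred. It hangs upright on one peg of the stand, square to it, underside 63 mm above the table, centre about 32 mm in front of the crossbar; grip it across the 44 mm at its top.
- slat: The thin piece: same wood, width, height and slot as the blank but only 12 mm thick (x). Origin at the centre of its underside. It hangs on the other peg, 120 mm to one side of the blank (either side, it varies), and stays there.
- stand: Fixed plywood stand, origin under its centre, front towards its -x. Foot 130 (x) x 260 x 18 mm. Two posts carry a crossbar 240 wide, 18 thick, 30 high, top at 185, front face at x = 20 mm. Two 6 mm pegs at y = 60 and -60 mm, axis 170 mm up, level to x = -38, then turned up: tip at x = -49, top 12 mm above the axis. To free the blank raise it 9 to 19 mm, then draw it to -x by over 55 mm (70 is safe).
- jig: Fixed sawing jig, origin at the centre of its underside: plywood base 150 (x) x 170 (y) x 12 mm thick, a fence along its +x edge and an end stop along its +y edge, square to one another, rigid, both 70 mm high above the base (tops 82 mm above the table). Open on the -x and -y sides.
- fence: The jig's fence, a wooden wall 20 mm thick (x), 170 mm long (y), 70 mm high; origin at the centre of its underside, axes those of the jig. Its inner face looks to -x, 10 mm from the origin.
- stop: The jig's end stop, a wooden wall 20 mm thick (y), 100 mm long (x), 70 mm high; origin at the centre of its underside, axes those of the jig. Its inner face looks to -y, 10 mm from the origin.
- jig_corner (a point): The inner corner of the jig: where the inner faces of fence and stop meet the top of the base, 12 mm above the table; axes those of the jig. With the blank home, the centre of its underside lies at x = -14 mm, y = -22 mm, z = 0 from here, its x axis along the jig's x (either way round).
- glue: Bystander: white glue bottle, 54 mm diameter, 150 mm tall, standing; origin at the centre of its underside.
- driver: Bystander: screwdriver lying on the bench, about 200 mm long along its x; origin under its middle.
- offcut: Bystander: wooden offcut 70 x 45 x 30 mm lying on the bench; origin at the centre of its underside.
Things that resemble listed ones, but are neither listed nor needed, are in the scene too. What is shaped like the blank but black or orange is not meant.

How it is judged (in metres and radians):
On the way, in this order (a step that is already met when the one before it is completed fails the run):
1. the blank is off its peg, held in the fingers, touching neither the stand nor the jig (distance of blank from where it was at the start of the episode above 0.055 m and contact force between the fingers and blank above 1 N and contact force between blank and stand below 0.05 N and contact force between blank and jig below 0.05 N and height (world z) of blank above 0.03 m), for 0.1 s.
2. the blank is over the jig's base, held upright inside the corner, on or close to the base (distance between blank and jig_corner below 0.08 m and z of blank in the frame of jig_corner below 0.01 m and angle between blank's own z axis and vertical below 0.2 rad and contact force between the fingers and blank above 1 N), for 0.1 s.
At the end, for the whole second after the job is handed in: The fingers still grip the blank (over 2 N) and it presses on the fence and on the end stop with over 2 N each; it stands on the jig's base (underside within 4 mm), its centre within 4 mm of the home place in x and y, upright and square to the jig within 0.06 rad, at rest (contact force between blank and fence above 2 N and contact force between blank and stop above 2 N and contact force between the fingers and blank above 2 N and z of blank in the frame of jig_corner between -0.004 and 0.004 m and x of blank in the frame of jig_corner between -0.018 and -0.01 m and y of blank in the frame of jig_corner between -0.026 and -0.018 m and angle between blank's own z axis and vertical below 0.06 rad and angle between the x axis of blank and the x axis of jig, either way round below 0.06 rad and linear speed of blank below 0.02 m/s); the arm keeps its last pose, push and grip.
It fails at once if the thin piece is moved by more than 30 mm or knocked off its peg (distance of slat from where it was at the start of the episode above 0.03 m).
It fails at once if the glue bottle is moved by more than 30 mm (distance of glue from where it was at the start of the episode above 0.03 m).
It fails at once if the screwdriver is moved by more than 30 mm (distance of driver from where it was at the start of the episode above 0.03 m).
It fails at once if the offcut is moved by more than 30 mm (distance of offcut from where it was at the start of the episode above 0.03 m).
It also fails if it takes over 45 s, if anything falls off the work surface, if the arm or the gripper's body presses on something with over 40 N, if the wrist force passes 120 N, or if a joint passes its speed limit or range.

ROBOT

A 6-joint arm with a two-finger parallel gripper is mounted at the origin on the work surface. World frame = base frame: x ahead of the robot, y to its left, z up, the work surface at z = 0. Lengths are in mm, angles in rad, forces in N, time in s.
With the tool pointing down it reaches from about 350 to 775 mm from the base axis. Payload 7.3 kg.
Tool frame: the origin (TCP) lies on the centre line of the jaws, within the pads' length; the fingertips stand 22 mm ahead of it and the grasp point (between the pads) lies 3 mm ahead of it; z points along the fingers, y is the direction in which the jaws open and shut (so a half turn about z gives the same grasp; the last joint's range is limited). The gripper opens to 92 mm and grips with 3 to 60 N. Pads are 19 mm wide; open, the fingers measure 130 mm over their backs; the gripper's body (75 mm by 190 mm) begins 47 mm behind the grasp point.
Start: joints at [1.057, 0.342, 1.524, -0, 1.275, -0.146], TCP at [188.757, 489.912, 248.741] pointing down, gripper open.
Joint ranges: [-2.53, 2.53], [-0.77, 2.02], [0.04, 2.7], [-1, 4.14], [0.28, 2.66], [-3.11, 3.11]. Speed limits (rad/s): [2.57, 2.57, 3.14, 3.14, 3.14, 3.14].

INTERFACE

Orientations are given as [roll, pitch, yaw] about the fixed x, y, z axes, in that order (R = Rz(yaw) Ry(pitch) Rx(roll)).
In Python, from plant import bot gives the robot as it stands.
- The arm moves only by the tool play_rows, never from a script. Its argument "moves" is one flat list of numbers, 5 for each row, row after row: the closure in counts, from 0 (fully open) to 255 (shut), then the shift along the tool's x, y, z in mm, then the turn about the tool's z in degrees. A call has 1 to 8 rows; each row is the pose to reach, as a shift and turn from the pose commanded when the call began, along the tool's axes at that moment; what a row does not reach only later rows make up. A row lasts 1/12 s, in which the tool goes at most 41.7 mm and 7.16 degrees, less where a joint would pass 70% of its speed; a pose out of reach is approached as far as the arm can. A call with a gripper value outside its range is refused whole. The fingers move at their own pace and stop on an object; the grip force is fixed at half the most. Time passes only in rows, so rows that repeat a pose let the fingers close. It gives the time, the measured TCP pose, the force and the opening at its end, in the units of the state.
- bot.get_obs(): the state, without advancing time (a new reading comes with each control period).
- bot.capture(name): name is "scene" or "top" or "wrist"; returns a dict with "color" (384x512x3 uint8, red, green, blue), "fx", "fy", "cx", "cy" (pixels), "world_to_cam" (4x4, takes a point from world to camera coordinates); the wrist camera has in their place "T_tool_cam" (4x4, takes a point from camera to tool coordinates, whose origin is the TCP and whose axes are the flange's). Camera axes: x right, y down, z forward; pixel columns grow to the right and rows downward; lengths in mm; the calibration is good to about 2 mm. A picture is of the moment at which its call begins: read the wrist's pose just before it. There is no depth.
- bot.close_job(): hands the job in, once; it reports no verdict.
The state is a dict: "time": time; "joint_positions": joint angles; "dq": joint speeds; "tau": joint torques, N m; "tool_pos": TCP position; "tcp_rot": TCP orientation; "contact_force": force on the tool from outside, world axes, zero at the start; "moment": the same for the moment, N m; "grip_width": finger opening in mm.
Only numpy, scipy, OpenCV 4.12 (cv2) and the standard library are available. Lean on these libraries where they do the work, as an engineer would, in place of code of your own. Each camera call takes 0.05 s, during which the arm holds its last target.

## Working session

There is one attempt and no reset: what is moved stays moved. The work goes in short steps, Python scripts to look and compute and a tool call to move; the robot and the scene stay as the last step left them, time stands still between calls to the robot, and variables do not carry over. Pictures are saved under pics/ and viewed, and the job is handed in when it is done.

Besides the shell and the picture viewer there is one more tool, called after "Request:" as name(argument=value, ...) on one line, values as JSON. play_rows: Moves the arm, as the interface text tells. Its arguments: {"type":"object","properties":{"moves":{"type":"array","items":{"type":"number"}}},"required":["moves"]}

```bash
mkdir -p pics; ls; python3 - <<'E'
from plant import bot
import cv2,json
print(bot.get_obs())
for n in ["scene","top","wrist"]:
    c=bot.capture(n); cv2.imwrite(f"pics/{n}0.png",c["color"][:,:,::-1])
    print(n,{k:(v.tolist() if hasattr(v,'tolist') else v) for k,v in c.items() if k!="color"})
E
```

```text
pics
{'time': 0.0, 'joint_positions': array([ 1.05699778e+00,  3.42729568e-01,  1.52503271e+00,  1.82247296e-05,
        1.27534931e+00, -1.46007410e-01]), 'dq': array([-9.98737991e-05, -1.26395024e-05, -4.54546572e-04, -3.02958335e-04,
       -2.85907519e-04,  5.94277089e-04]), 'tau': array([-1.88103637e-03, -4.31244206e+01, -2.44224072e+01,  7.14351330e-02,
        5.60650940e-02, -1.35426849e-04]), 'tool_pos': array([188.56285602, 489.5767075 , 248.0358881 ]), 'tcp_rot': array([-3.14009242e+00, -2.38229680e-04,  2.77379601e+00]), 'contact_force': array([ 0.21843179, -0.51349099, -0.54778113]), 'moment': array([-0.03767182, -0.0448791 , -0.03522862]), 'grip_width': 91.68374693295952}
scene {'fx': 483.6401156024673, 'fy': 483.6401156024673, 'cx': 260.8483446216631, 'cy': 189.71211590548913, 'world_to_cam': [[-0.1850929195924862, 0.9826639707609955, 0.010589224946302876, 92.45271490026829], [0.7113124919916217, 0.1414009807124032, -0.6885058470269078, -348.8388004295087], [-0.678067216324015, -0.11990530939789348, -0.7251534781856851, 1750.0326715871881], [0.0, 0.0, 0.0, 1.0]]}
top {'fx': 461.4712164095877, 'fy': 461.4712164095877, 'cx': 261.3486096208792, 'cy': 189.34966897766455, 'world_to_cam': [[-0.029050699371865017, -0.9994493053501636, 0.016035675884759983, 14.615822936388517], [-0.9927033217642276, 0.026968939196370643, -0.11752783192457301, 562.2243429534367], [0.11703064480841648, -0.019332934430603608, -0.992940111901029, 1025.637385885178], [0.0, 0.0, 0.0, 1.0]]}
wrist {'fx': 288.1533190483682, 'fy': 288.1533190483682, 'cx': 247.17237976131523, 'cy': 190.61085118334685, 'T_tool_cam': [[0.00020214531200293427, -0.9542826036906771, -0.2989057902259726, 81.70329570719251], [0.9999999010060558, 0.00031138705872689096, -0.00031784583729099335, -1.159769763864782], [0.00039639014803713257, -0.2989056963850637, 0.9542825721679133, -136.3674717505713], [0.0, 0.0, 0.0, 1.0]]}
```

View pics/scene0.png

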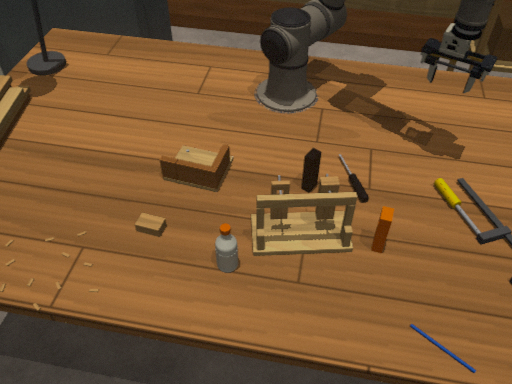

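View pics/top0.png

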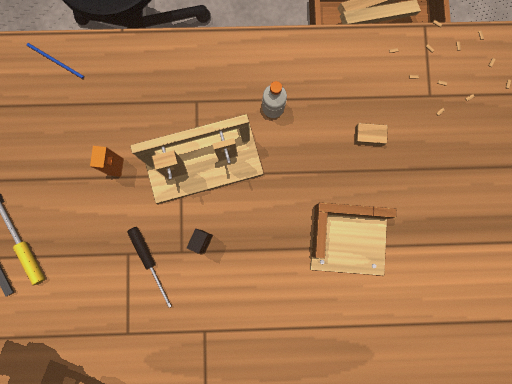

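View pics/wrist0.png

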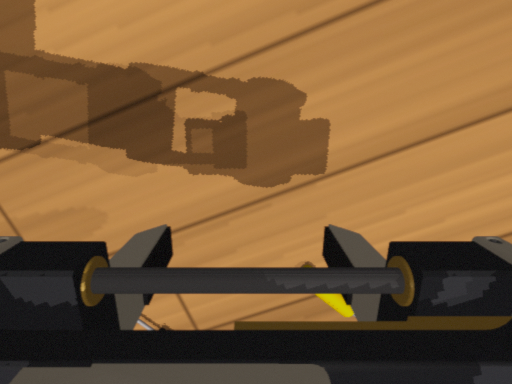

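```bash
python3 - <<'E'
import cv2
t=cv2.imread("pics/top0.png"); s=cv2.imread("pics/scene0.png")
cv2.imwrite("pics/c1.png",cv2.resize(t[105:215,125:275],None,fx=5,fy=5,interpolation=cv2.INTER_CUBIC))
cv2.imwrite("pics/c2.png",cv2.resize(s[140:260,240:400],None,fx=5,fy=5,interpolation=cv2.INTER_CUBIC))
cv2.imwrite("pics/c3.png",cv2.resize(t[195:285,300:405],None,fx=6,fy=6,interpolation=cv2.INTER_CUBIC))
E
```

```text
(no output)
```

View pics/c1.png

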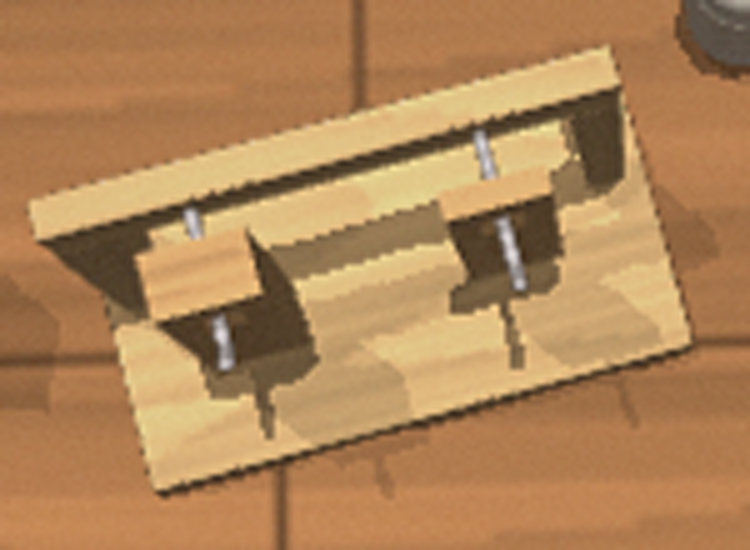

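View pics/c2.png

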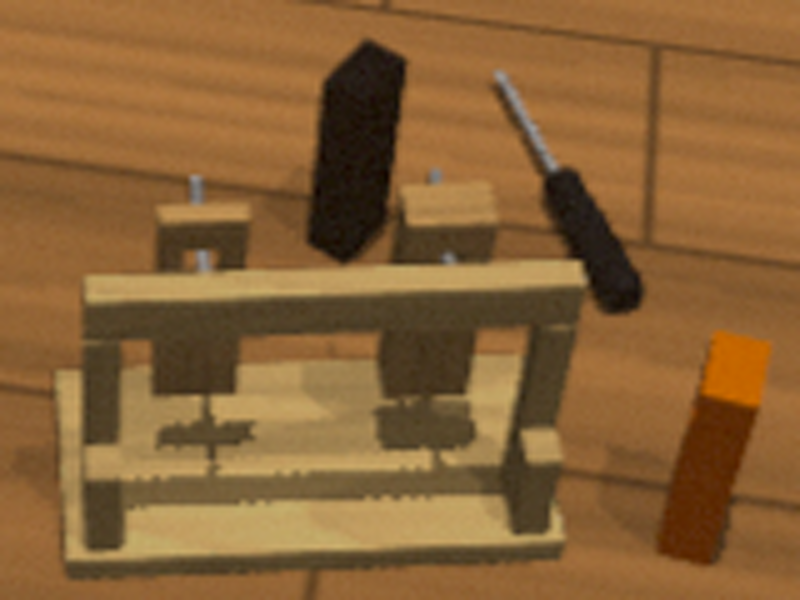

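View pics/c3.png

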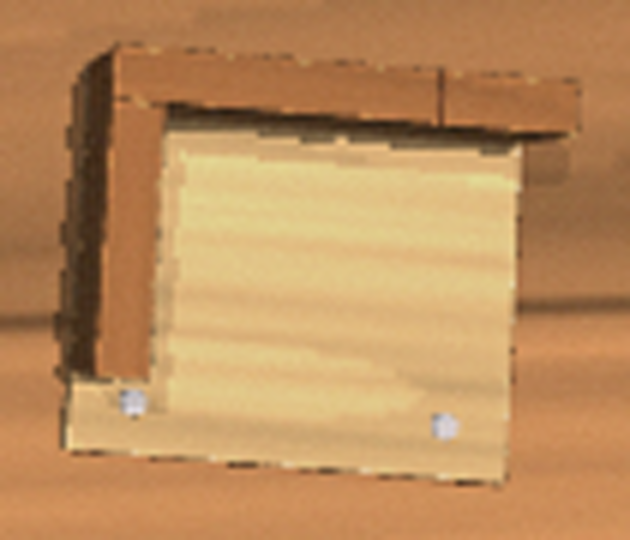

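Candidates, with top-view pixels: thick hanging piece (165,158), thin hanging piece (223,142), black block (200,241), orange block (105,162). In the crop, the left one has a top about 28 mm deep and is the blank. The right one is clearly thinner and is the slat. The jig's inner corner is near (327,213), with the fence on the far side (+x) and the stop on the left (+y).

```bash
cat > h.py <<'E'
import numpy as np
def ray(c,uv,z,W=None):
    W=np.array(c["world_to_cam"]) if W is None else W
    R=W[:3,:3];t=W[:3,3]; o=-R.T@t
    d=R.T@np.array([(uv[0]-c["cx"])/c["fx"],(uv[1]-c["cy"])/c["fy"],1])
    return o+d*(z-o[2])/d[2]
def wristW(c,ob):
    from scipy.spatial.transform import Rotation as Ro
    T=np.eye(4);T[:3,:3]=Ro.from_euler('xyz',ob["tcp_rot"]).as_matrix();T[:3,3]=ob["tool_pos"]
    return np.linalg.inv(T@np.array(c["T_tool_cam"]))
def proj(c,p,W=None):
    W=np.array(c["world_to_cam"]) if W is None else W
    q=W[:3,:3]@np.array(p)+W[:3,3]; return c["cx"]+c["fx"]*q[0]/q[2],c["cy"]+c["fy"]*q[1]/q[2]
E
python3 - <<'E'
from h import *
from plant import bot
c=bot.capture("top")
def P(l,z,ox,oy,s): return np.array([ray(c,(ox+(u+.5)/s-.5,oy+(v+.5)/s-.5),z) for u,v in l])[:,:2]
ang=lambda a,b:np.degrees(np.arctan2(*(b-a)[::-1]))
b=P([(135,257),(248,228),(262,295),(150,320)],193,125,105,5);print("blank",b,b.mean(0),ang(b[1],b[0])-90,ang(b[2],b[3])-90)
b=P([(440,205),(550,168),(553,193),(445,222)],193,125,105,5);print("slat",b,b.mean(0))
b=P([(30,203),(610,45),(622,87),(38,240)],185,125,105,5);print("bar",b,b.mean(0),ang(b[1],b[0])-90,ang(b[2],b[3])-90)
b=P([(160,490),(690,345)],18,125,105,5);print("foot",b,b.mean(0),ang(b[1],b[0])-90)
b=P([(118,47),(580,79),(578,135),(165,104),(150,378),(97,376)],82,300,195,6);print("jig top",b,ang(b[2],b[3])-90,ang(b[1],b[0])-90,ang(b[4],b[3]))
b=P([(65,450),(507,483),(521,140)],12,300,195,6);print("base",b,ang(b[1],b[0])-90,ang(b[1],b[2]))
E
```

```text
blank [[614.9853144  214.43836743]
 [625.38196584 170.33697902]
 [598.62884372 165.07316664]
 [589.89564312 208.64799841]] [607.22294177 189.62412788] 13.264958512131372 11.332984355873222
slat [[632.63466071  95.11307008]
 [646.36495094  51.63034775]
 [636.30478366  50.67499806]
 [625.79142361  93.26796279]] [635.27395473  72.67159467]
bar [[639.322764   257.48766586]
 [697.82072562  26.82699114]
 [680.49047847  22.47525566]
 [624.37183318 254.28655904]] [660.50145032 140.26911793] 14.230773525188837 13.608776650389117
foot [[539.94200245 241.38659129]
 [601.14620714  -5.4861354 ]] [570.5441048  117.95022794] 13.923918450180452
jig top [[ 524.47654682 -125.85370242]
 [ 508.1174881  -294.0594361 ]
 [ 487.7545678  -292.03131158]
 [ 503.23947072 -142.04721926]
 [ 404.97998093 -132.13607047]
 [ 406.25279582 -113.10675368]] -5.894539976188881 -5.554902360855223 -5.759777604201423
base [[ 376.34922384 -108.88064406]
 [ 358.802947   -277.97928746]
 [ 489.87870504 -291.38735243]] -5.92401358400673 -5.840612604419143
```

```bash
cat >> h.py <<'E'
def mv(x,y,z,yaw):
    from plant import bot
    from scipy.spatial.transform import Rotation as Ro
    o=bot.get_obs();R=Ro.from_euler('xyz',o["tcp_rot"]).as_matrix()
    s=R.T@(np.array([x,y,z])-o["tool_pos"]);t=-(yaw-np.degrees(o["tcp_rot"][2])+180)%360
    print("time",round(o["time"],2),"pos",o["tool_pos"].round(1),"yaw",np.degrees(o["tcp_rot"]).round(2),"F",o["contact_force"].round(1),"w",round(o["grip_width"],1),"shift",s.round(1),"turn",round((t+180)%360-180 if False else -((yaw-np.degrees(o["tcp_rot"][2])+180)%360-180),2))
E
python3 -c "
from h import *
mv(607,189.5,262,193.9)"
```

```text
time 0.2 pos [188.6 489.7 248.3] yaw [-1.7995e+02 -1.0000e-02  1.5893e+02] F [ 0.8 -0.4  0.3] w 91.8 shift [-498.3 -129.7  -13.7] turn -34.97
```

Request:
play_rows(moves=[0,-498,-130,-14,-35,0,-498,-130,-14,-35,0,-498,-130,-14,-35,0,-498,-130,-14,-35,0,-498,-130,-14,-35,0,-498,-130,-14,-35,0,-498,-130,-14,-35,0,-498,-130,-14,-35])

```text
time: 0.87
tool_pos: [441.9, 308.0, 257.2]
tcp_rot: [3.141, -0.0, -2.898]
contact_force: [0.6, 1.0, -0.2]
grip_width: 92.0
```

```bash
python3 -c "
from h import *
mv(607,189.5,262,193.9)"
```

```text
time 0.87 pos [441.9 308.  257.2] yaw [ 179.99   -0.   -166.05] F [ 0.6  1.  -0.2] w 92.0 shift [-131.7 -154.8   -4.8] turn 0.05
```

Request:
play_rows(moves=[0,-124,-146,-5,0,0,-124,-146,-5,0,0,-124,-146,-5,0,0,-124,-146,-5,0,0,-124,-146,-5,0,0,-124,-146,-5,0,0,-124,-146,-5,0,0,-124,-146,-5,0])

```text
time: 1.53
tool_pos: [595.4, 198.0, 261.7]
tcp_rot: [3.141, -0.001, -2.898]
contact_force: [-0.2, 0.5, -0.5]
grip_width: 91.7
```

```bash
python3 - <<'E'
from h import *
import cv2
from plant import bot
mv(607,189.5,262,193.9)
ob=bot.get_obs();c=bot.capture("wrist");im=c["color"][:,:,::-1].copy();W=wristW(c,ob)
cv2.imwrite("pics/w1.png",im)
a=np.radians(13.9)
for dx,dy in[(14,22),(14,-22),(-14,-22),(-14,22)]:
    p=proj(c,[607+dx*np.cos(a)-dy*np.sin(a),189.5+dx*np.sin(a)+dy*np.cos(a),193],W);print(p)
    cv2.circle(im,tuple(int(round(v)) for v in p),2,(0,0,255),-1)
cv2.imwrite("pics/w1a.png",im)
E
```

```text
time 1.53 pos [595.4 198.  261.7] yaw [ 1.7996e+02 -7.0000e-02 -1.6607e+02] F [-0.2  0.5 -0.5] w 91.7 shift [ -9.2 -11.1  -0.3] turn 0.03
(np.float64(261.8370846750469), np.float64(240.7353440779523))
(np.float64(206.04322059170406), np.float64(240.7063154348843))
(np.float64(204.506268499874), np.float64(207.42452440437987))
(np.float64(262.4234309008711), np.float64(207.45857527043907))
```

View pics/w1a.png

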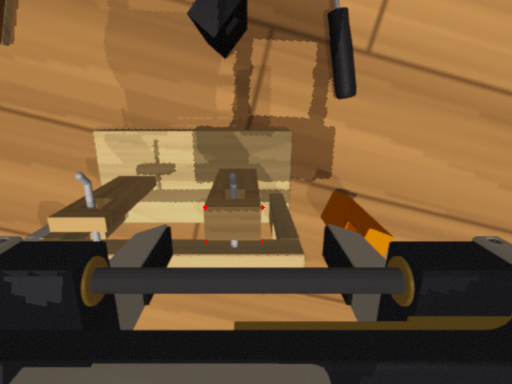

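The wrist view matches the prediction: the blank's top is at columns 205–260, rows 208–240, and the slat is at (80,220). Next I centre the gripper and go down.

Request:
play_rows(moves=[0,-9,-11,0,0,0,-9,-11,0,0,0,-9,-11,0,0,0,-9,-11,25,0,0,-9,-11,50,0,0,-9,-11,75,0,0,-9,-11,95,0,0,-9,-11,95,0])

```text
time: 2.25
tool_pos: [604.2, 189.7, 162.8]
tcp_rot: [3.141, -0.008, -2.897]
contact_force: [0.6, -0.7, -0.3]
grip_width: 91.7
```

```bash
python3 - <<'E'
from h import *
import cv2
from plant import bot
mv(607,189.5,167,193.9)
c=bot.capture("wrist");cv2.imwrite("pics/w2.png",c["color"][:,:,::-1])
E
```

```text
time 2.25 pos [604.2 189.7 162.8] yaw [ 179.95   -0.49 -166.01] F [ 0.6 -0.7 -0.3] w 91.7 shift [-2.6 -0.8 -4.2] turn 0.09
```

View pics/w2.png

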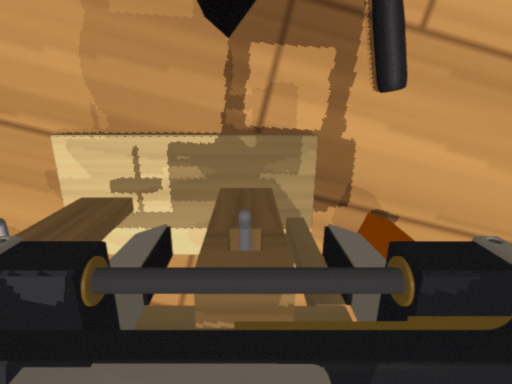

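Request:
play_rows(moves=[0,0,0,0,0,0,0,0,0,0])

```text
time: 2.47
tool_pos: [608.1, 189.7, 169.2]
tcp_rot: [-3.141, 0.003, -2.898]
contact_force: [-0.1, -0.5, 0.1]
grip_width: 91.7
```

```bash
python3 - <<'E'
from h import *
mv(607,189.5,167,193.9)
E
```

```text
time 2.47 pos [608.1 189.7 169.2] yaw [-179.99    0.19 -166.04] F [-0.1 -0.5  0.1] w 91.7 shift [1.1 0.1 2.2] turn 0.06
```

Request:
play_rows(moves=[255,0,0,0,0,255,0,0,0,0,255,0,0,0,0,255,0,0,0,0,255,0,0,0,0,255,0,0,0,0,255,0,0,0,0,255,0,0,0,0])

```text
time: 3.13
tool_pos: [607.5, 189.1, 167.1]
tcp_rot: [3.141, 0.0, -2.899]
contact_force: [-0.7, -0.1, 0.5]
grip_width: 44.1
```

```bash
python3 - <<'E'
from h import *
mv(607,189.5,167,193.9)
E
```

```text
time 3.13 pos [607.5 189.1 167.1] yaw [ 179.99    0.   -166.08] F [-0.7 -0.1  0.5] w 44.1 shift [0.4 0.5 0.1] turn 0.02
```

Request:
play_rows(moves=[255,0,0,-3,0,255,0,0,-6,0,255,0,0,-9,0,255,0,0,-12,0,255,0,0,-14,0,255,0,0,-14,0,255,0,0,-14,0,255,0,0,-14,0])

```text
time: 3.8
tool_pos: [607.4, 189.1, 181.0]
tcp_rot: [3.142, -0.0, -2.899]
contact_force: [0.1, 0.4, -0.8]
grip_width: 44.0
```

```bash
python3 - <<'E'
from h import *
import cv2
from plant import bot
mv(607,189.5,181,193.9)
c=bot.capture("wrist");cv2.imwrite("pics/w3.png",c["color"][:,:,::-1])
E
```

```text
time 3.8 pos [607.4 189.1 181. ] yaw [ 1.8000e+02 -1.0000e-02 -1.6607e+02] F [ 0.1  0.4 -0.8] w 44.0 shift [0.3 0.5 0. ] turn 0.03
```

View pics/w3.png

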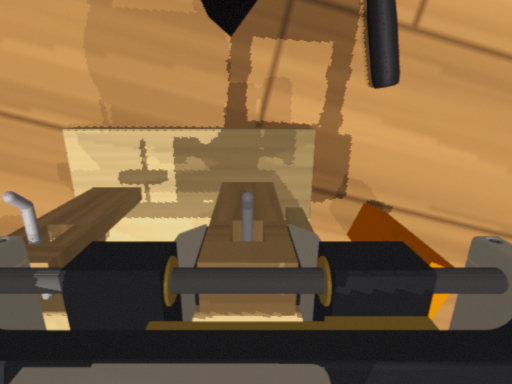

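Request:
play_rows(moves=[255,5,0,0,0,255,14,0,0,0,255,25,0,0,0,255,37,0,0,0,255,50,0,0,0,255,62,0,0,0,255,72,0,0,0,255,78,0,0,0])

```text
time: 4.52
tool_pos: [530.4, 170.1, 181.2]
tcp_rot: [3.141, -0.001, -2.898]
contact_force: [0.4, 0.1, -0.7]
grip_width: 43.9
```

```bash
python3 - <<'E'
from h import *
import cv2
from plant import bot
mv(532,171,181,193.9)
c=bot.capture("top");cv2.imwrite("pics/t3.png",cv2.resize(c["color"][90:230,80:280,::-1],None,fx=4,fy=4))
E
```

```text
time 4.52 pos [530.4 170.1 181.2] yaw [ 1.7999e+02 -4.0000e-02 -1.6607e+02] F [ 0.4  0.1 -0.7] w 43.9 shift [-1.8  0.5  0.2] turn 0.03
```

View pics/t3.png

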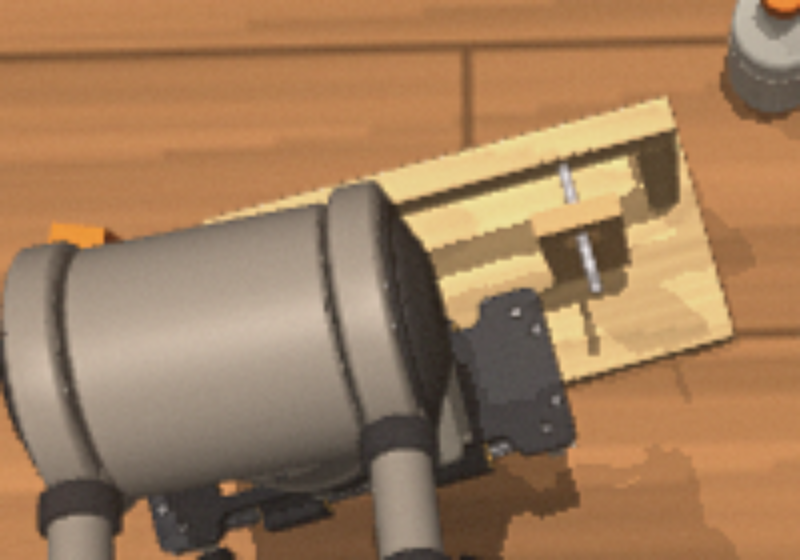

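```bash
python3 - <<'E'
from h import *
mv(530.4,170.1,275,193.9)
mv(471,-176,275,174.2)
E
```

```text
time 4.57 pos [529.9 170.  181.2] yaw [ 1.7999e+02 -7.0000e-02 -1.6606e+02] F [-0.2 -0.6 -1.1] w 43.6 shift [ -0.4  -0.  -93.8] turn 0.04
time 4.57 pos [529.9 170.  181.2] yaw [ 1.7999e+02 -7.0000e-02 -1.6606e+02] F [-0.2 -0.6 -1.1] w 43.6 shift [ 140.7 -321.6  -93.6] turn 19.74
```

Request:
play_rows(moves=[255,0,0,-15,0,255,0,0,-40,0,255,0,0,-65,0,255,0,0,-85,0,255,7,-16,-94,1,255,20,-45,-94,3,255,35,-80,-94,5,255,50,-115,-94,7])

```text
time: 5.23
tool_pos: [510.8, 45.8, 275.4]
tcp_rot: [-3.141, 0.001, -3.021]
contact_force: [1.2, 0.6, -0.4]
grip_width: 44.0
```

```bash
python3 - <<'E'
from h import *
mv(471,-176,275,174.2)
E
```

```text
time 5.23 pos [510.8  45.8 275.4] yaw [-1.7999e+02  6.0000e-02 -1.7307e+02] F [ 1.2  0.6 -0.4] w 44.0 shift [  66.3 -215.4    0.3] turn 12.73
```

Request:
play_rows(moves=[255,11,-35,0,2,255,22,-70,0,4,255,33,-105,0,6,255,44,-140,0,8,255,53,-170,0,10,255,60,-195,0,12,255,65,-208,0,12.7,255,66,-212,0,12.7])

```text
time: 5.9
tool_pos: [470.6, -174.2, 275.1]
tcp_rot: [-3.141, 0.0, 3.037]
contact_force: [0.2, 0.6, -0.4]
grip_width: 43.9
```

```bash
python3 - <<'E'
from h import *
import cv2
from plant import bot
mv(471,-176,275,174.2)
ob=bot.get_obs();c=bot.capture("wrist");cv2.imwrite("pics/w4.png",c["color"][:,:,::-1])
W=wristW(c,ob);a=np.radians(-5.8)
for q in [(0,0,70),(-100,0,70),(0,-150,70),(0,0,0)]:
    p=[503.4+q[0]*np.cos(a)-q[1]*np.sin(a),-142.2+q[0]*np.sin(a)+q[1]*np.cos(a),12+q[2]];print(q,proj(c,p,W))
c=bot.capture("scene");cv2.imwrite("pics/s4.png",c["color"][:,:,::-1])
E
```

```text
time 5.9 pos [ 470.6 -174.2  275.1] yaw [-1.7997e+02  1.0000e-02  1.7403e+02] F [ 0.2  0.6 -0.4] w 43.9 shift [-0.6 -1.8  0.1] turn -0.17
(0, 0, 70) (np.float64(277.36693919159507), np.float64(197.03656712433536))
(-100, 0, 70) (np.float64(279.95117036832295), np.float64(111.08956771514106))
(0, -150, 70) (np.float64(153.08912555398547), np.float64(197.33291498338318))
(0, 0, 0) (np.float64(272.54476194293585), np.float64(181.45074507448692))
```

View pics/w4.png

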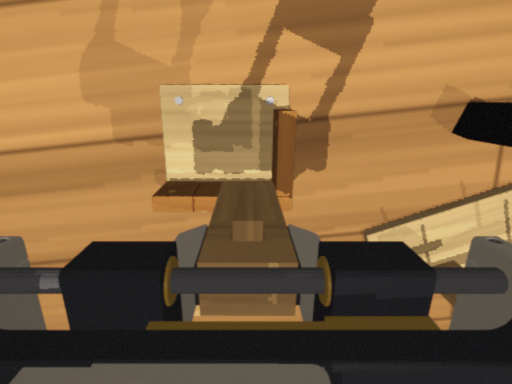

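View pics/s4.png

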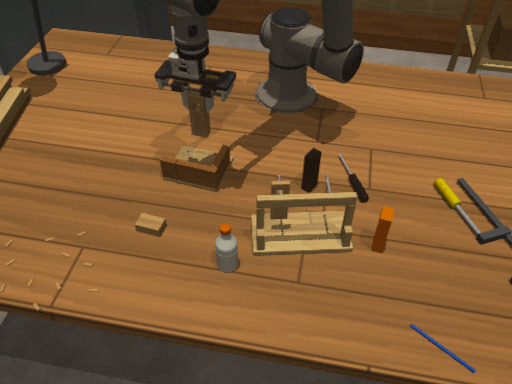

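The wrist view agrees with the corner estimate: fence inner top edge near row 196, stop inner edge near column 277. The blank is over the open base, about 15 mm clear of both walls. Next I lower it.

Request:
play_rows(moves=[255,0,-2,20,0,255,0,-2,45,0,255,0,-2,70,0,255,0,-2,95,0,255,0,-2,115,0,255,0,-2,130,0,255,0,-2,142,0,255,0,-2,147,0])

```text
time: 6.67
tool_pos: [470.5, -171.9, 126.5]
tcp_rot: [3.14, -0.002, 3.043]
contact_force: [0.4, -1.2, -1.0]
grip_width: 43.6
```

Request:
play_rows(moves=[255,0,0,2,0,255,0,0,4,0,255,0,0,5,0,255,0,0,6,0,255,0,0,7,0,255,0,0,7,0])

```text
time: 7.17
tool_pos: [470.9, -173.8, 121.4]
tcp_rot: [-3.141, 0.001, 3.041]
contact_force: [-0.7, -0.1, -1.7]
grip_width: 44.3
```

```bash
python3 - <<'E'
from h import *
import cv2
from plant import bot
mv(471,-176,117,174.2)
c=bot.capture("wrist");cv2.imwrite("pics/w5.png",c["color"][:,:,::-1])
c=bot.capture("scene");cv2.imwrite("pics/s5.png",cv2.resize(c["color"][70:200,130:280,::-1],None,fx=5,fy=4))
E
```

```text
time 7.17 pos [ 470.9 -173.8  121.4] yaw [-1.7999e+02  4.0000e-02  1.7422e+02] F [-0.7 -0.1 -1.7] w 44.3 shift [-0.3 -2.2  4.4] turn 0.02
```

View pics/w5.png

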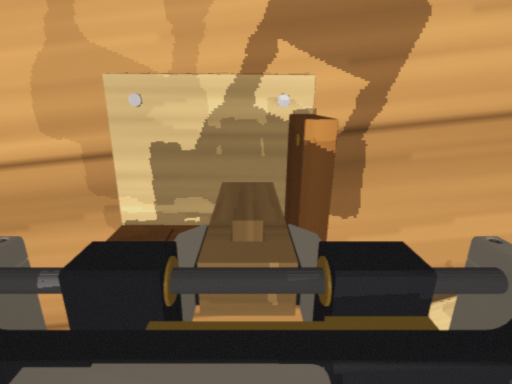

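View pics/s5.png

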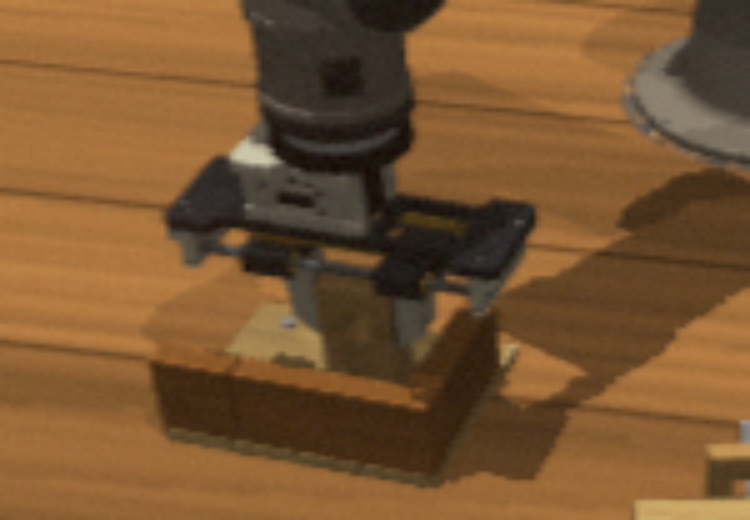

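Request:
play_rows(moves=[255,0,0,1,0,255,0,0,2,0,255,0,0,3,0,255,0,0,3,0,255,0,0,3,0])

```text
time: 7.68
tool_pos: [470.7, -173.7, 118.0]
tcp_rot: [3.141, -0.0, 3.041]
contact_force: [-0.8, -0.2, -0.8]
grip_width: 44.0
```

Request:
play_rows(moves=[255,0,0,1,0,255,0,0,1,0,255,0,0,1,0])

```text
time: 7.93
tool_pos: [470.8, -173.7, 117.1]
tcp_rot: [3.141, -0.0, 3.041]
contact_force: [0.4, -0.6, -1.4]
grip_width: 44.0
```

Request:
play_rows(moves=[255,0,0,1,0,255,0,0,1,0,255,0,0,1,0])

```text
time: 8.18
tool_pos: [470.8, -173.7, 116.1]
tcp_rot: [3.142, 0.0, 3.041]
contact_force: [-0.3, 0.3, -1.6]
grip_width: 44.0
```

Request:
play_rows(moves=[255,0,0,1,0,255,0,0,1,0,255,0,0,1,0])

```text
time: 8.43
tool_pos: [470.9, -173.8, 116.1]
tcp_rot: [-3.141, 0.001, 3.041]
contact_force: [-2.8, 0.7, 9.4]
grip_width: 43.9
```

Request:
play_rows(moves=[255,0,0,0.5,0,255,0,0,0.5,0,255,0,0,0.5,0])

```text
time: 8.68
tool_pos: [470.9, -173.7, 116.1]
tcp_rot: [-3.141, 0.001, 3.041]
contact_force: [-2.9, 1.4, 12.9]
grip_width: 44.2
```

Request:
play_rows(moves=[255,0,0,-1.3,0,255,-2,2,-1.3,0,255,-5,4,-1.3,0,255,-8,6,-1.3,0,255,-10,8,-1.3,0,255,-12,9.5,-1.3,0,255,-12,9.5,-1.3,0,255,-12,9.5,-1.3,0])

```text
time: 9.35
tool_pos: [484.1, -165.5, 116.2]
tcp_rot: [-3.141, 0.0, 3.041]
contact_force: [-1.9, -1.3, 4.9]
grip_width: 43.8
```

Request:
play_rows(moves=[255,-1,1,0,0,255,-1,1,0,0,255,-1,1,0,0])

```text
time: 9.6
tool_pos: [485.1, -164.8, 116.1]
tcp_rot: [-3.141, 0.0, 3.041]
contact_force: [-2.5, -3.5, 5.6]
grip_width: 44.1
```

Request:
play_rows(moves=[255,-1,1,0,0,255,-1,1,0,0,255,-1,1,0,0])

```text
time: 9.85
tool_pos: [486.2, -164.0, 116.1]
tcp_rot: [-3.141, 0.001, 3.041]
contact_force: [-2.0, -1.3, 5.5]
grip_width: 43.8
```

Request:
play_rows(moves=[255,-1,1,0,0,255,-1,1,0,0,255,-1,1,0,0])

```text
time: 10.1
tool_pos: [486.5, -163.8, 116.1]
tcp_rot: [-3.14, -0.001, 3.041]
contact_force: [-5.2, -6.6, 6.4]
grip_width: 43.7
```

Request:
play_rows(moves=[255,-0.5,0.5,0,0,255,-0.5,0.5,0,0,255,-0.5,0.5,0,0])

```text
time: 10.35
tool_pos: [486.6, -163.7, 116.2]
tcp_rot: [-3.139, -0.002, 3.041]
contact_force: [-7.7, -9.2, 8.4]
grip_width: 43.8
```

Request:
play_rows(moves=[255,-0.5,0.5,0,0,255,-0.5,0.5,0,0,255,-0.5,0.5,0,0])

```text
time: 10.6
tool_pos: [486.7, -163.7, 116.2]
tcp_rot: [-3.139, -0.003, 3.042]
contact_force: [-9.8, -10.8, 8.2]
grip_width: 43.5
```

Request:
play_rows(moves=[255,-0.5,0,0,0,255,-1,0,0,0,255,-1.5,0,0,0,255,-1.5,0,0,0])

```text
time: 10.93
tool_pos: [487.2, -163.7, 116.2]
tcp_rot: [-3.139, -0.005, 3.042]
contact_force: [-13.8, -10.4, 12.9]
grip_width: 43.8
```

```bash
python3 - <<'E'
from h import *
import cv2
from plant import bot
mv(487.2,-162.5,116.1,174.2)
c=bot.capture("wrist");cv2.imwrite("pics/w6.png",c["color"][:,:,::-1])
c=bot.capture("scene");cv2.imwrite("pics/s6.png",cv2.resize(c["color"][110:200,150:250,::-1],None,fx=7,fy=6,interpolation=cv2.INTER_CUBIC))
c=bot.capture("top");cv2.imwrite("pics/t6.png",cv2.resize(c["color"][180:290,290:420,::-1],None,fx=6,fy=5,interpolation=cv2.INTER_CUBIC))
E
```

```text
time 10.93 pos [ 487.2 -163.7  116.2] yaw [-179.84   -0.29  174.28] F [-13.8 -10.4  12.9] w 43.8 shift [0.1 1.2 0.1] turn 0.08
```

View pics/w6.png

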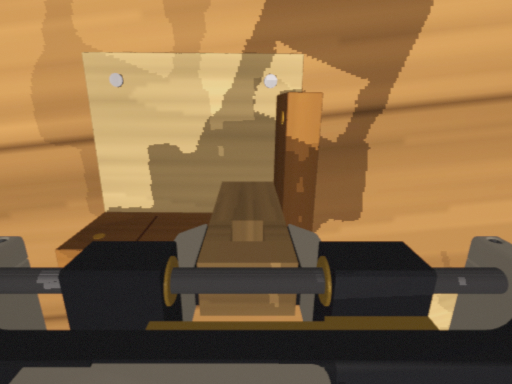

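View pics/s6.png

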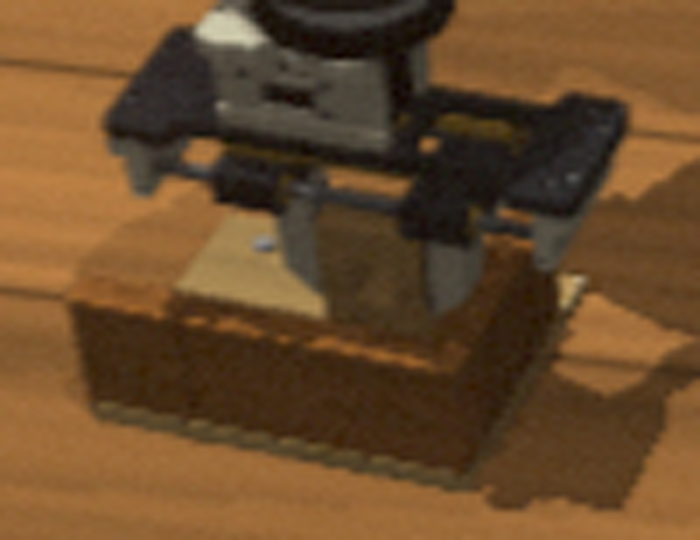

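View pics/t6.png

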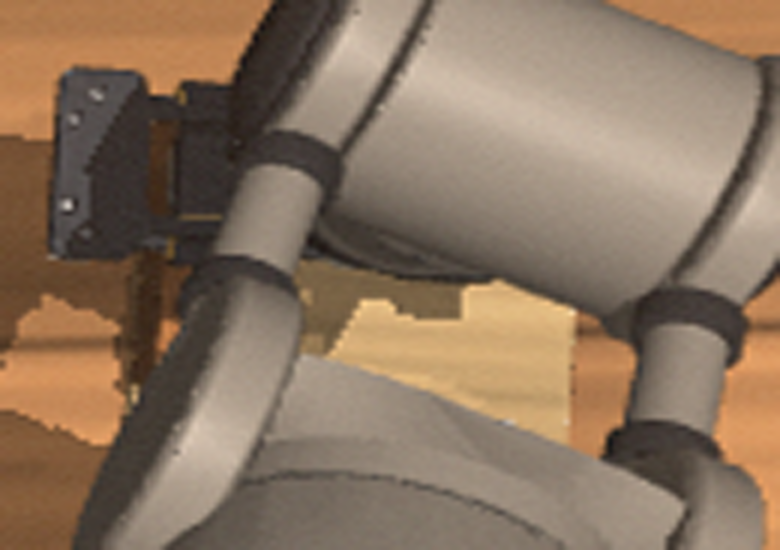

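Request:
play_rows(moves=[255,0,-1.5,-0.5,0,255,0,-3,-1,0,255,0,-3,-1,0,255,0,-3,-1,0])

```text
time: 11.42
tool_pos: [487.2, -164.2, 116.2]
tcp_rot: [3.14, -0.005, 3.041]
contact_force: [-8.0, -0.3, 6.2]
grip_width: 44.2
```

Request:
play_rows(moves=[255,-0.5,0,0,0,255,-1,0,0,0,255,-1,0,0,0,255,-1,0,0,0])

```text
time: 11.75
tool_pos: [487.3, -164.2, 116.2]
tcp_rot: [3.14, -0.007, 3.041]
contact_force: [-12.1, -0.2, 8.4]
grip_width: 43.9
```

```bash
python3 - <<'E'
from h import *
from plant import bot
print(bot.get_obs()["moment"])
mv(487.2,-162.5,116.1,174.2)
E
```

```text
[-0.1482946   2.09943672 -0.21814198]
time 11.75 pos [ 487.3 -164.2  116.2] yaw [179.89  -0.43 174.22] F [-12.1  -0.2   8.4] w 43.9 shift [0.3 1.6 0.1] turn 0.02
```

Fence contact is confirmed by itself: with y backed off, 1 mm more in x adds 4 N and the tool moves 0.1 mm. Next I press against the stop again.

Request:
play_rows(moves=[255,0,1,-0.2,0,255,0,2,-0.2,0,255,0,3,-0.2,0,255,0,3.7,-0.2,0,255,0,3.7,-0.2,0,255,0,3.7,-0.2,0])

```text
time: 12.25
tool_pos: [487.4, -163.7, 116.3]
tcp_rot: [-3.138, -0.007, 3.041]
contact_force: [-13.5, -15.6, 3.8]
grip_width: 43.7
```

```bash
python3 - <<'E'
from h import *
from plant import bot
o=bot.get_obs();print(o["moment"])
mv(487.2,-162.5,116.1,174.2)
a=np.radians(-5.8);F=o["contact_force"];d=o["tool_pos"][:2]-[503.4,-142.2]
R=np.array([[np.cos(a),np.sin(a)],[-np.sin(a),np.cos(a)]]);print("F jig",R@F[:2],"pos jig",R@d)
E
```

```text
[-2.57819849  2.7227993  -0.31065187]
time 12.25 pos [ 487.4 -163.7  116.3] yaw [-179.81   -0.41  174.23] F [-13.5 -15.6   3.8] w 43.7 shift [0.3 1.2 0.2] turn 0.03
F jig [-11.85490059 -16.91119905] pos jig [-13.74443246 -22.99065006]
```

```bash
python3 - <<'E'
from h import *
import cv2
from plant import bot
c=bot.capture("wrist");n=c["color"][:,:,::-1];cv2.imwrite("pics/w7.png",n)
o=cv2.imread("pics/w4.png")
im=np.hstack([cv2.resize(x[165:330,180:320],None,fx=2.8,fy=3,interpolation=cv2.INTER_CUBIC) for x in (o,n)])
cv2.imwrite("pics/cmp.png",im)
mv(487.2,-162.5,116.1,174.2)
E
```

```text
time 12.3 pos [ 487.4 -163.7  116.3] yaw [-179.82   -0.41  174.23] F [-14.5 -14.2   4.4] w 43.9 shift [0.3 1.1 0.2] turn 0.03
```

View pics/cmp.png

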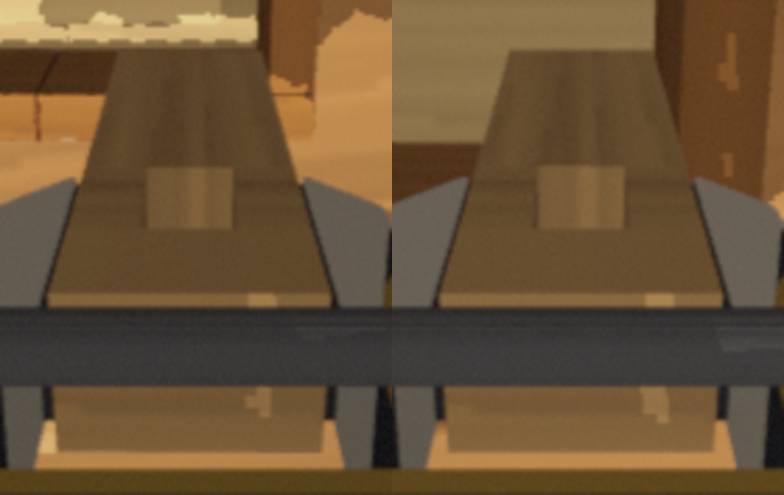

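The blank sits in the jaws exactly as it did after the lift: its lower edge is in the same row and its slot in the same place. So it hasn't tilted or slipped. Forces are steady, so I'm handing in.

Request:
play_rows(moves=[255,0,0,0,0,255,0,0,0,0,255,0,0,0,0,255,0,0,0,0])

```text
time: 12.63
tool_pos: [487.4, -163.7, 116.3]
tcp_rot: [-3.138, -0.007, 3.041]
contact_force: [-14.0, -15.4, 4.2]
grip_width: 44.1
```

```bash
python3 - <<'E'
from plant import bot
o=bot.get_obs();print(o["contact_force"],o["tool_pos"],o["grip_width"],abs(o["dq"]).max())
print(bot.close_job())
E
```

```text
[-14.02392215 -15.43566767   4.16786997] [ 487.38471998 -163.67354531  116.26168325] 44.06040351167648 0.0024007046305920907
the job is handed in; nothing more can be done
None
```

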